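Lock the sliding bookend with its thumbscrew

TASK

Slide the movable bookend of the desk book rack until its hole lines up with the hole in the rack's front strip (its red mark in line with the white mark), then thread the orange-headed thumbscrew from the front through both holes until its head is home against the strip, and let go. The screw's head lies sunk in the grey holder, so at first only its shank can be gripped. Leave the rest of the desk's things where they are.

Things in the scene. Friction and masses are not known exactly. Their poses are not given: they have to be found in the camera images.
- rack: Book rack fixed to the desk: dark steel strip 180 mm long, 8 mm thick, 75 mm high across its front. Origin on the desk under fence_hole; x into the rack, y along the strip to the left. The strip reaches from y -120 to +60 mm, the rack to x +95 mm; a fixed wooden end panel 105 mm high, 12 mm thick stands at y +54 mm, behind the strip.
- fence_hole (a point): Centre of the mouth of the hole in the strip, on its front face; white line above it. Hole 18 mm across, level, 50 mm above the desk. x axis: into the hole, away from the robot; y: along the strip to the left; z up.
- bookend_hole (a point): Centre of the front mouth of the hole in the sliding bookend's white upright plate, which runs close behind the strip: 70 mm wide, 10 mm thick, top 86 mm above the desk, a red line above its hole shows over the strip's top. Hole 18 mm across, 50 mm above the desk. Axes as fence_hole. Lined up when straight behind fence_hole (10 mm further along x).
- bookend_top (a point): Middle of the top edge of the sliding bookend's pale wooden panel, 106 mm above the desk: upright, 12 mm thick (y), 76 mm long (x), 94 mm high, joined to the white plate; 29 mm to the -y side of the bookend's hole, 50 mm behind it. Axes as fence_hole. Pinch it across y from above and slide it along y; about 2.5 N of friction holds it where it is left.
- bookend (a joint): Slide of the bookend along the strip towards +y, 0 to 0.100 m; the holes are lined up at 0.075; no stop or click there.
- screw_head (a point): Centre of the thumbscrew's head: orange rounded bar 44 mm wide (y), 24 mm along the screw (x), 12 mm thick (z). x axis: along the shank towards its tip. About 60 g, balanced 27 mm ahead of this point. It lies flat and level on a surface, axis 6 mm above it. At the start its axis is level, 26 mm above the desk, the head 2 mm below the rim of a close pocket in the holder, out of the fingers' reach.
- screw_shank (a point): Middle of the screw's steel shank, 37 mm ahead of the head's centre: 12 mm thick, 50 mm long, bevelled tip, starting at the head's front face. Axes as screw_head. In the holder it sticks out in front: from 23 mm ahead of the head's centre only a support tongue 11 mm wide lies under it (up to 34 mm ahead), beyond that nothing.
- screw: The thumbscrew as a whole; origin on its underside below the head's centre; axes as screw_head.
- holder: Grey plastic parts holder fixed to the desk, 46 x 72 mm, 34 mm high; origin on the desk under the centre of the head's pocket; x axis: the way the shank points.
- usb_stick: Black memory stick, 54 x 18 x 8 mm, loose; origin under its centre. Leave alone.
- candle_jar: White candle in a jar, 51 x 47 x 44 mm, loose; origin under its centre. Leave alone.
- votive_white: White fluted votive cup, 58 mm across, 62 mm high, loose; origin under its centre. Leave alone.
Things that resemble listed ones, but are neither listed nor needed, are in the scene too. What is shaped like the screw but blue is not meant.

How it is judged:
By the outcome, as a careful person would: the job done as asked, in the order asked, and still so for the second after the job is handed in, with the robot touching nothing.
It also fails if it takes over 67 s, if anything falls off the work surface, if the arm or the gripper's body presses on something with over 40 N, if the wrist force passes 120 N, or if a joint passes its speed limit or range.

ROBOT

A 6-joint arm with a two-finger parallel gripper is mounted at the origin on a cart in front of the work surface, level with it; the furniture and walls round the work are solid. World frame = base frame: x ahead of the robot, y to its left, z up, the work surface at z = 0. Lengths are in m, angles in rad, forces in N, time in s.
With the tool pointing down it reaches from about 0.35 to 0.85 m from the base axis. Payload 8.1 kg.
Tool frame: the origin (TCP) lies midway between the tips of the shut fingers; the grasp point (between the pads) lies robot.grip_depth behind it (robot.grip_depth is the distance from the TCP to the grasp point, in m); z points along the fingers, y is the line along which they close (so a half turn about z gives the same grasp; the last joint's range is limited). The gripper opens to 93 mm and grips with 3 to 60 N. Pads are 15 mm wide; open, the fingers measure 128 mm over their backs; the gripper's body (75 mm by 188 mm) begins 65 mm behind the grasp point.
Start: joints at [1.212, 0.13, 1.488, -0, 1.523, -0.085], TCP at [0.162, 0.578, 0.219] pointing down, gripper open.
Joint ranges: [-2.96, 2.96], [-0.89, 2.26], [0.02, 2.5], [-1.34, 4.48], [0, 2.73], [-2.66, 2.66]. Speed limits (rad/s): [2.39, 2.39, 2.79, 3.14, 3.14, 3.14].

INTERFACE

Orientations are given as a rotation vector (axis times angle).
In Python, from plant import robot gives the robot as it stands.
- The arm moves only by the tool carry_out, never from a script. Its argument "rows" is a list of rows, each a list of 6 numbers: the shift along the tool's x, y, z in m, then the turn, a rotation vector about the tool's x, y, z in degrees. A call has 1 to 12 rows; each row is the pose to reach, as a shift and turn from the pose commanded when the call began, along the tool's axes at that moment; what a row does not reach only later rows make up. A row lasts 1/8 s, in which the tool goes at most 62.5 mm and 10.7 degrees, less where a joint would pass 70% of its speed; a pose out of reach is approached as far as the arm can. A call with a gripper value outside its range is refused whole. "jaw" is the closure in counts, from 0 (fully open) to 255 (shut), set as the call begins (left out, the last holds). The fingers move at their own pace and stop on an object; "force" is the grip in N (left out, the last holds). Time passes only in rows, so rows that repeat a pose let the fingers close. It gives the time, the measured TCP pose, the force, the opening and the grip force at its end, in the units of the state.
- robot.read_state(): the state, without advancing time (a new reading comes with each control period).
- robot.read_camera(name): name is "scene" or "top" or "wrist"; returns the picture (420x560x3 uint8, red, green, blue); there is no depth.
- robot.camera_model(name): a dict with "fx", "fy", "cx", "cy" (pixels), "dist" ([k1, k2, p1, p2, k3] as OpenCV has them; the pictures are not rectified), "R" (3x3) and "t" (3): a world point X has camera coordinates R X + t; the wrist camera has in their place "mount" (4x4, takes a point from camera to tool coordinates, whose origin is the TCP and whose axes are the flange's). Camera axes: x right, y down, z forward; pixel columns grow to the right and rows downward; lengths in m; the calibration is good to about 2 mm. A picture is of the moment at which its call begins: read the wrist's pose just before it. camera_model takes no time and is no camera call.
- robot.close_job(): hands the job in; it is judged then, once.
Trained networks look in the newest picture that a camera, given by its name, has taken for a name from the list of things; names that differ only in an ending like _2 or _b are one class to them, and where a whole thing is asked for, a point or a joint stands for the part that bears it (a point fixed in the world has none). Each returns a list of dicts, best first, with "conf" (0 to 1); they miss things now and then, are a little off and sometimes report something else, mostly with a low value. They report only what shows in the picture. A call takes as long as a camera call. They do not tell look-alikes from the thing itself.
- robot.outline_of(camera, target): "pixels" (420x560 bool, what is visible of it) and "pixel" ([column, row] in pixels, amid what is visible of it).
The state is a dict: "t": time; "q": joint angles; "dq": joint speeds; "joint_torque": joint torques, N m; "tool_pos": TCP position; "orientation": TCP orientation; "force": force on the tool from outside, world axes, zero at the start; "wrist_torque": the same for the moment, N m; "opening": finger opening in m; "gripper_force": force on a finger pad.
Only numpy, scipy, OpenCV 4.12 (cv2) and the standard library are available. Lean on these libraries where they do the work, as an engineer would, in place of code of your own. Each camera call takes 0.05 s, during which the arm holds its last target. There are 200 camera calls.

## Working session

There is one attempt and no reset: what is moved stays moved. The work goes in short steps, Python scripts to look and compute and a tool call to move; the robot and the scene stay as the last step left them, time stands still between calls to the robot, and variables do not carry over. Pictures are saved under pics/ and viewed, at most 10 in all, crops included, and the job is handed in when it is done.

Besides the shell and the picture viewer there is one more tool, called after "Call:" by a JSON object that holds its "fn" and its "kwargs", one argument or row to a line. carry_out: Moves the arm, as the interface text tells. Its arguments: {"type":"object","properties":{"rows":{"type":"array"},"jaw":{"type":"number"},"force":{"type":"number"}},"required":["rows"]}

```bash
ls; mkdir -p pics; cat > h.py <<'E'
import numpy as np, cv2
from scipy.spatial.transform import Rotation as Ro
from plant import robot
def cam(n, st=None):
    m=robot.camera_model(n); K=np.array([[m['fx'],0,m['cx']],[0,m['fy'],m['cy']],[0,0,1.]]); d=np.array(m['dist'],float)
    if 'mount' in m:
        st=st or robot.read_state(); T=np.eye(4); T[:3,:3]=Ro.from_rotvec(st['orientation']).as_matrix(); T[:3,3]=st['tool_pos']
        C=np.linalg.inv(T@np.array(m['mount'])); R,t=C[:3,:3],C[:3,3]
    else: R,t=np.array(m['R']),np.array(m['t'])
    return K,d,R,t
def ray(c,px):
    K,d,R,t=c; u=cv2.undistortPoints(np.array([[px]],float),K,d)[0,0]
    return -R.T@t, R.T@np.array([u[0],u[1],1.])
def onz(c,px,z):
    o,v=ray(c,px); return o+v*(z-o[2])/v[2]
def tri(obs):
    A=np.zeros((3,3));b=np.zeros(3)
    for c,px in obs:
        o,v=ray(c,px);v=v/np.linalg.norm(v);P=np.eye(3)-np.outer(v,v);A+=P;b+=P@o
    X=np.linalg.solve(A,b); 
    return X,[np.linalg.norm((np.eye(3)-np.outer(v/np.linalg.norm(v),v/np.linalg.norm(v)))@(X-o)) for o,v in [ray(c,p) for c,p in obs]]
def proj(c,X):
    K,d,R,t=c; return cv2.projectPoints(np.array(X,float).reshape(-1,1,3),cv2.Rodrigues(R)[0],t,K,d)[0][:,0]
def save(n,im): cv2.imwrite('pics/'+n+'.png',cv2.cvtColor(im,cv2.COLOR_RGB2BGR))
E
python3 - <<'E'
from h import *
print(robot.grip_depth)
ims={n:robot.read_camera(n) for n in('scene','top','wrist')}
for n in ims: save(n,ims[n]); np.save('pics/'+n,ims[n])
for n in ('scene','top'):
  c=cam(n); print(n,-c[2].T@c[3])
  for th in ('screw_head','screw_shank','holder','bookend_top','bookend_hole','rack','usb_stick','candle_jar','votive_white'):
    print(n,th,[(np.round(o['pixel']),round(o['conf'],2),np.round(onz(c,o['pixel'],0.02),3)) for o in robot.outline_of(n,th)][:3])
print(robot.read_state())
E
```

```text
pics
0.0188
scene [ 0.14974143 -0.58006359  0.99421249]
scene screw_head [(array([234., 258.]), 0.72, array([0.366, 0.067, 0.02 ])), (array([220., 150.]), 0.62, array([0.48 , 0.446, 0.02 ])), (array([277., 191.]), 0.6, array([0.56, 0.22, 0.02]))]
scene screw_shank [(array([219., 151.]), 0.73, array([0.476, 0.445, 0.02 ])), (array([278., 191.]), 0.7, array([0.561, 0.22 , 0.02 ])), (array([235., 255.]), 0.58, array([0.372, 0.075, 0.02 ]))]
scene holder [(array([224., 186.]), 0.52, array([0.435, 0.304, 0.02 ])), (array([229., 177.]), 0.42, array([0.461, 0.33 , 0.02 ]))]
scene bookend_top [(array([330., 231.]), 0.58, array([0.62 , 0.038, 0.02 ]))]
scene bookend_hole [(array([329., 231.]), 0.8, array([0.618, 0.036, 0.02 ]))]
scene rack [(array([320., 223.]), 0.8, array([0.611, 0.069, 0.02 ]))]
scene usb_stick [(array([212., 230.]), 0.6, array([0.348, 0.173, 0.02 ])), (array([285., 150.]), 0.26, array([0.656, 0.359, 0.02 ]))]
scene candle_jar [(array([273., 326.]), 0.74, array([ 0.371, -0.14 ,  0.02 ])), (array([321., 223.]), 0.35, array([0.612, 0.069, 0.02 ]))]
scene votive_white [(array(
[... 1083 characters left out ...]
 array([0.654, 0.345, 0.02 ]))]
{'t': 1.05, 'q': array([ 1.21160296e+00,  1.30398340e-01,  1.48816250e+00, -9.39184549e-06,
        1.52300494e+00, -8.54403259e-02]), 'dq': array([ 0.00167405,  0.00077412, -0.00133449, -0.00154819, -0.00174867,
       -0.0007729 ]), 'joint_torque': array([ 1.35687842e-03, -5.59801984e+01, -4.92051888e+01,  7.71131949e-02,
        2.32193351e-02,  7.57322618e-05]), 'tool_pos': array([0.16222013, 0.57767489, 0.21865683]), 'orientation': array([4.28666058e-01, 3.11219458e+00, 3.79308931e-05]), 'force': array([ 0.07927275,  0.73951043, -0.3759649 ]), 'wrist_torque': array([0.03540032, 0.0133604 , 0.03630306]), 'gripper_force': 0.0, 'opening': 0.0929722483315012}
```

```bash
python3 - <<'E'
import cv2
a=cv2.imread('pics/scene.png');b=cv2.imread('pics/top.png')
import numpy as np
s=cv2.resize(a[110:360,180:400],None,fx=2.4,fy=2.4); cv2.imwrite('pics/sc.png',s)
t=cv2.resize(b[130:320,130:450],None,fx=2.5,fy=2.5); cv2.imwrite('pics/tc.png',t)
E
```

```text
(no output)
```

View pics/sc.png

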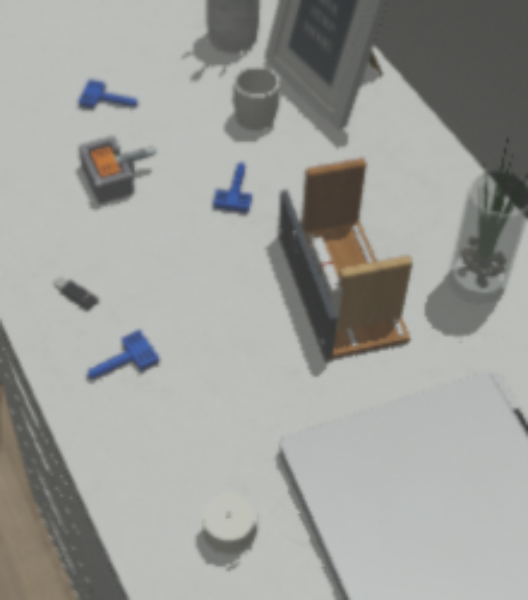

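View pics/tc.png

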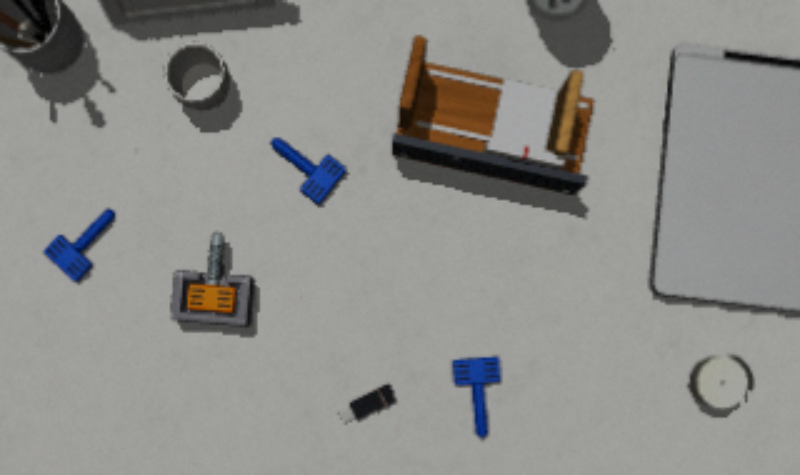

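The screw meant is the orange-headed one, at top (215,248) in the grey holder. Blue look-alikes lie at (162,227), (252,198) and (322,284). In the top view the red mark is at (341,191), the bookend panel's top at (357,174), and the strip runs from (287,188) to (363,204).

```bash
cat >> h.py <<'E'
def down(ydir):  # tool pointing down, closing along ydir (angle in deg of tool y in world)
    a=np.radians(ydir); y=np.array([np.cos(a),np.sin(a),0]); z=np.array([0,0,-1.]); return np.stack([np.cross(y,z),y,z],1)
def row(pos,Rg,p0=None,R0=None):
    s=robot.read_state(); R0=Ro.from_rotvec(s['orientation']).as_matrix() if R0 is None else R0; p0=s['tool_pos'] if p0 is None else p0
    d=R0.T@(np.array(pos)-p0); w=np.degrees(Ro.from_matrix(R0.T@Rg).as_rotvec())
    n=max(np.linalg.norm(d)/.0625,np.linalg.norm(w)/10.7)
    print('row',list(np.round(d,4))+list(np.round(w,2)),'n>=%.1f'%n,'t',round(s['t'],2))
E
python3 - <<'E'
from h import *
c=cam('top'); L=onz(c,(287.2,188),.075);R=onz(c,(363.2,204),.075); print(L,R,L-R,np.linalg.norm(L-R),np.degrees(np.arctan2(*(L-R)[1::-1])))
print('red',onz(c,(340.8,190.8),.086),'btop',onz(c,(357,174),.106))
h=onz(c,(214.8,249),.032);s=onz(c,(216.8,232),.032);print('head,shank',h,s,np.degrees(np.arctan2(*(s-h)[1::-1])))
print(np.round(robot.camera_model('wrist')['mount'],3), robot.camera_model('wrist')['fx'])
row((0.55,0.05,0.27),down(78))
E
```

```text
[0.58146317 0.16117442 0.075     ] [ 0.54696582 -0.01038753  0.075     ] [0.03449735 0.17156195 0.        ] 0.17499591254535649 78.63068496774522
red [0.57460691 0.04140488 0.086     ] btop [0.60919088 0.00776947 0.106     ]
head,shank [0.44399481 0.32723338 0.032     ] [0.48353356 0.32363466 0.032     ] -5.200593557247969
[[-0.    -0.955 -0.297  0.084]
 [ 1.    -0.    -0.     0.   ]
 [ 0.    -0.297  0.955 -0.166]
 [ 0.     0.     0.     1.   ]] 302.96815093688946
row [np.float64(-0.516), np.float64(-0.4032), np.float64(-0.0513), np.float64(0.0), np.float64(0.0), np.float64(-3.68)] n>=10.5 t 1.05
```

```bash
python3 - <<'E'
from h import *
row((0.53,0.11,0.24),down(78.6))
E
```

```text
row [np.float64(-0.4805), np.float64(-0.3508), np.float64(-0.0213), np.float64(0.0), np.float64(0.0), np.float64(-4.28)] n>=9.5 t 1.05
```

Call:
{"fn": "carry_out", "kwargs": {
  "rows": [
    [-0.48, -0.35, -0.021, 0, 0, -4.3],
    [-0.48, -0.35, -0.021, 0, 0, -4.3],
    [-0.48, -0.35, -0.021, 0, 0, -4.3],
    [-0.48, -0.35, -0.021, 0, 0, -4.3],
    [-0.48, -0.35, -0.021, 0, 0, -4.3],
    [-0.48, -0.35, -0.021, 0, 0, -4.3],
    [-0.48, -0.35, -0.021, 0, 0, -4.3],
    [-0.48, -0.35, -0.021, 0, 0, -4.3],
    [-0.48, -0.35, -0.021, 0, 0, -4.3],
    [-0.48, -0.35, -0.021, 0, 0, -4.3],
    [-0.48, -0.35, -0.021, 0, 0, -4.3],
    [-0.48, -0.35, -0.021, 0, 0, -4.3]
  ],
  "jaw": 0
}}

```text
t: 2.55
tool_pos: [0.5293, 0.1114, 0.2395]
orientation: [-0.312, -3.125, -0.0]
force: [-0.1, -0.1, 0.4]
opening: 0.0932
gripper_force: 0.0
```

```bash
python3 - <<'E'
from h import *
import pickle
s=robot.read_state(); im=robot.read_camera('wrist'); pickle.dump((s,im),open('v1.pkl','wb')); print(s['tool_pos'],s['orientation'],s['t'])
save('w1',im)
row((0.53,0.03,0.24),down(78.6))
E
```

```text
[0.52927405 0.11138371 0.23948221] [-3.11793095e-01 -3.12547220e+00 -4.79486756e-04] 2.55
row [np.float64(-0.0169), np.float64(-0.08), np.float64(-0.0004), np.float64(0.01), np.float64(-0.02), np.float64(0.06)] n>=1.3 t 2.6
```

View pics/w1.png

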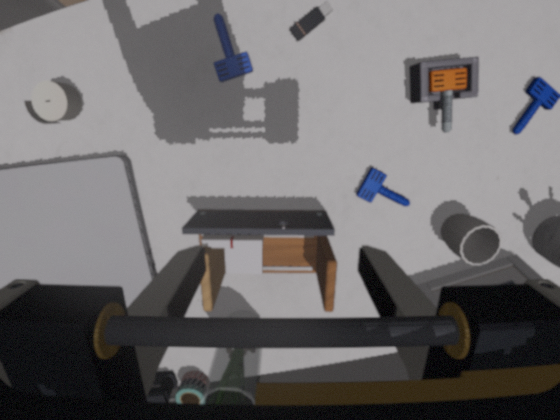

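The wrist view shows the red mark at about (231,242), the white mark on the strip at about (283,225), the bookend panel's top edge near (207,285), and the orange screw at (449,80) with its shank to (447,130). I'll take a second view from the side now.

Call:
{"fn": "carry_out", "kwargs": {
  "rows": [
    [-0.025, -0.08, 0.02, 0, 0, 0],
    [-0.025, -0.08, 0.02, 0, 0, 0],
    [-0.025, -0.08, 0.02, 0, 0, 0],
    [-0.025, -0.08, 0.02, 0, 0, 0]
  ]
}}

```text
t: 3.1
tool_pos: [0.5383, 0.029, 0.22]
orientation: [0.31, 3.126, 0.001]
force: [0.3, 0.4, 0.5]
opening: 0.0929
gripper_force: 0.0
```

```bash
python3 - <<'E'
from h import *
import pickle
s=robot.read_state(); im=robot.read_camera('wrist'); pickle.dump((s,im),open('v2.pkl','wb')); print(s['tool_pos'],s['t'])
s1,im1=pickle.load(open('v1.pkl','rb'))
a=cv2.resize(im1[195:320,170:350],None,fx=4,fy=4,interpolation=cv2.INTER_CUBIC)[:500,:720]
save('a1',a); 
c=cam('wrist',s); p=proj(c,[(0.5815,0.161,.075),(0.547,-.01,.075),(0.575,.041,.086),(.609,.008,.106)]); print(p)
x0,y0=map(int,p.min(0)-25); x1,y1=map(int,p.max(0)+45); print(x0,y0)
b=cv2.resize(im[max(y0,0):y1,max(x0,0):x1],None,fx=3.2,fy=3.2,interpolation=cv2.INTER_CUBIC); print(b.shape)
print('off',max(x0,0),max(y0,0)); save('a2',b[:600,:800])
E
```

```text
[0.53825225 0.02897797 0.22004777] 3.1
[[407.58355234 212.04000307]
 [247.3731887  211.88398422]
 [299.13309948 230.69992664]
 [274.80175756 273.44114878]]
222 186
(422, 736, 3)
off 222 186
```

View pics/a1.png

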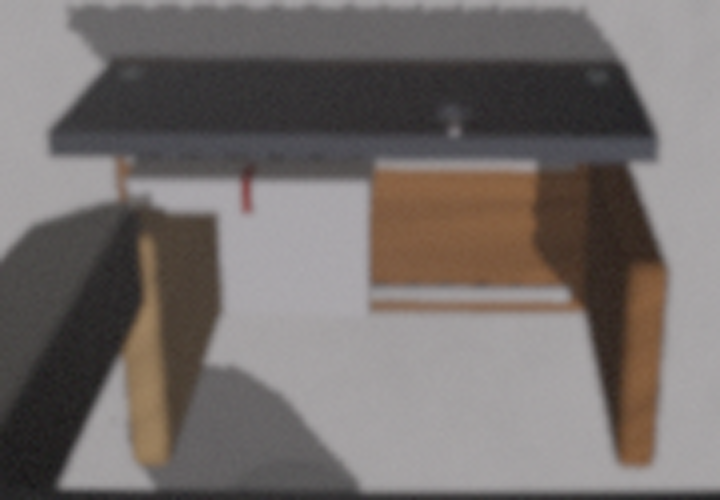

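View pics/a2.png

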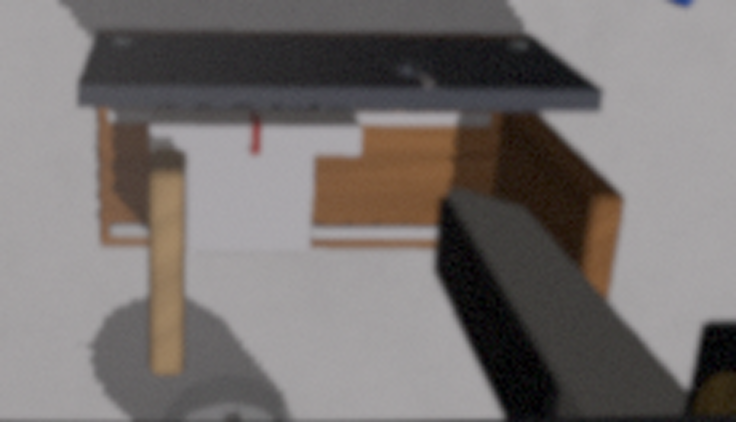

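The crops show these points. View 1 offset is (170,195), ×4; view 2 offset is (222,186), ×3.2.

| Point | View 1 | View 2 |
|---|---|---|
| Hole blob | (450,112) | (405,70) |
| White mark | (454,131) | (428,80) |
| Red line | (247,168–212) | (255,118–154) |
| Panel top edge | (147,235)–(153,465) | (168,170)–(168,373) |

Next I triangulate these.

```bash
python3 - <<'E'
from h import *
import pickle
s1,_=pickle.load(open('v1.pkl','rb'));s2,_=pickle.load(open('v2.pkl','rb'))
c1,c2=cam('wrist',s1),cam('wrist',s2)
f1=lambda u,v:((u+.5)/4-.5+170,(v+.5)/4-.5+195); f2=lambda u,v:((u+.5)/3.2-.5+222,(v+.5)/3.2-.5+186)
P=dict(stripL=((655,134),(600,92)),stripR=((50,132),(80,86)),hole=((450,112),(405,70)),white=((454,131),(428,80)),redf=((247,168),(254,118)),redb=((248,212),(256,154)),
 panN=((147,235),(168,170)),panF=((153,465),(168,373)))
X={}
for k,(a,b) in P.items():
    X[k],e=tri([(c1,f1(*a)),(c2,f2(*b))]); print(k,np.round(X[k],4),np.round(e,4))
u=(X['stripL']-X['stripR'])[:2]; print(np.linalg.norm(u)); ang=np.degrees(np.arctan2(u[1],u[0])); print('ang',ang)
v=(X['panF']-X['panN'])[:2]; print('panel len',np.linalg.norm(v),np.degrees(np.arctan2(v[1],v[0]))+90)
u/=np.linalg.norm(u); n=np.array([u[1],-u[0]]); O=X['stripL'][:2]-.06*u
for k in X: d=X[k][:2]-O; print(k,'rack x,y',np.round([d@n,d@u],4))
print('O',O)
m=(X['panN']+X['panF'])/2; print('mid',m)
row((m[0],m[1],0.085),down(ang))
E
```

```text
stripL [0.584  0.1628 0.0741] [0.0009 0.0009]
stripR [ 0.5474 -0.011   0.0749] [0.0002 0.0002]
hole [0.5754 0.1031 0.0418] [0.0004 0.0004]
white [0.5702 0.1052 0.0728] [0.0007 0.0007]
redf [0.5681 0.0446 0.0801] [0.0004 0.0004]
redb [0.5789 0.043  0.086 ] [0.0001 0.0001]
panN [0.5782 0.0135 0.0892] [0.0006 0.0006]
panF [ 6.448e-01 -2.000e-04  1.040e-01] [0.0002 0.0002]
0.17754167295920506
ang 78.09953739235544
panel len 0.06799518957554519 78.42602297028034
stripL rack x,y [0.   0.06]
stripR rack x,y [ 0.     -0.1175]
hole rack x,y [ 0.0039 -0.0002]
white rack x,y [-0.0017  0.0008]
redf rack x,y [ 0.0088 -0.0589]
redb rack x,y [ 0.0197 -0.0583]
panN rack x,y [ 0.0251 -0.0873]
panF rack x,y [ 0.0931 -0.0869]
O [0.57165018 0.10406495]
mid [0.61150649 0.00664853 0.09657393]
row [np.float64(-0.076), np.float64(-0.0078), np.float64(0.1353), np.float64(0.03), np.float64(0.04), np.float64(0.61)] n>=2.5 t 3.15
```

```bash
python3 - <<'E'
from h import *
print(tri([(cam('scene'),(386,189)),(cam('top'),(352,131))]))
row((.5948,.0103,.14),down(78.3)); row((.5948,.0103,.082),down(78.3))
E
```

```text
(array([0.71951441, 0.01167773, 0.14806862]), [np.float64(0.02661550971281611), np.float64(0.02661550971281617)])
row [np.float64(-0.0589), np.float64(-0.0074), np.float64(0.0802), np.float64(0.03), np.float64(0.04), np.float64(0.41)] n>=1.6 t 3.15
row [np.float64(-0.0589), np.float64(-0.0075), np.float64(0.1382), np.float64(0.03), np.float64(0.04), np.float64(0.41)] n>=2.4 t 3.15
```

Call:
{"fn": "carry_out", "kwargs": {
  "rows": [
    [-0.059, -0.0075, 0.08, 0, 0, 0.4],
    [-0.059, -0.0075, 0.08, 0, 0, 0.4],
    [-0.059, -0.0075, 0.138, 0, 0, 0.4],
    [-0.059, -0.0075, 0.138, 0, 0, 0.4],
    [-0.059, -0.0075, 0.138, 0, 0, 0.4]
  ],
  "jaw": 0
}}

```text
t: 3.78
tool_pos: [0.5956, 0.0094, 0.0837]
orientation: [0.321, 3.124, 0.0]
force: [1.1, 0.6, -0.1]
opening: 0.0931
gripper_force: 0.0
```

Call:
{"fn": "carry_out", "kwargs": {
  "rows": [
    [0, 0, 0, 0, 0, 0],
    [0, 0, 0, 0, 0, 0],
    [0, 0, 0, 0, 0, 0],
    [0, 0, 0, 0, 0, 0],
    [0, 0, 0, 0, 0, 0],
    [0, 0, 0, 0, 0, 0]
  ],
  "jaw": 255,
  "force": 20
}}

```text
t: 4.53
tool_pos: [0.5947, 0.0085, 0.0815]
orientation: [-0.323, -3.125, -0.0]
force: [0.1, 0.3, 0.3]
opening: 0.0376
gripper_force: 0.0
```

Call:
{"fn": "carry_out", "kwargs": {
  "rows": [
    [0, 0, 0, 0, 0, 0],
    [0, 0, 0, 0, 0, 0],
    [0, 0, 0, 0, 0, 0],
    [0, 0, 0, 0, 0, 0]
  ]
}}

```text
t: 5.03
tool_pos: [0.5948, 0.0087, 0.0816]
orientation: [-0.323, -3.125, -0.0]
force: [0.3, 1.0, -0.7]
opening: 0.0118
gripper_force: 20.0
```

Call:
{"fn": "carry_out", "kwargs": {
  "rows": [
    [0, 0.015, 0, 0, 0, 0],
    [0, 0.03, 0, 0, 0, 0],
    [0, 0.045, 0, 0, 0, 0],
    [0, 0.055, 0, 0, 0, 0],
    [0, 0.059, 0, 0, 0, 0],
    [0, 0.059, 0, 0, 0, 0],
    [0, 0.059, 0, 0, 0, 0],
    [0, 0.059, 0, 0, 0, 0]
  ]
}}

```text
t: 6.02
tool_pos: [0.6069, 0.0663, 0.0816]
orientation: [0.323, 3.125, 0.001]
force: [3.3, 2.5, -3.2]
opening: 0.012
gripper_force: 20.0
```

```bash
python3 - <<'E'
from h import *
import pickle
s=robot.read_state(); im=robot.read_camera('wrist'); pickle.dump((s,im),open('v3.pkl','wb')); print(s['tool_pos'],s['t'],s['force'],s['gripper_force'])
c=cam('wrist',s); p=proj(c,[(.5702,.1045,.075)])[0]; print(p); x,y=map(int,p)
print(max(x-70,0),y-50); save('a3',cv2.resize(im[y-50:y+50,max(x-70,0):x+70],None,fx=5,fy=5,interpolation=cv2.INTER_CUBIC))
E
```

```text
[0.60689982 0.06634177 0.08160308] 6.025 [ 3.25030724  2.45898442 -3.20747909] 19.99935418367386
[332.27773282 186.60003328]
262 136
```

View pics/a3.png

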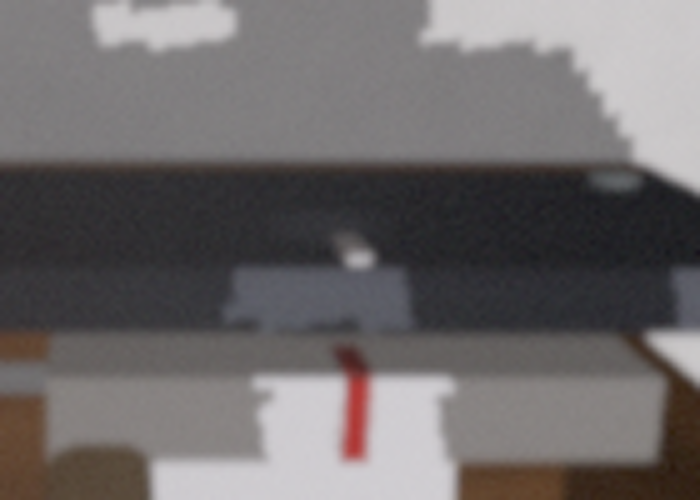

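```bash
python3 - <<'E'
from h import *
import pickle
s,_=pickle.load(open('v3.pkl','rb')); c=cam('wrist',s)
f=lambda u,v:((u+.5)/5-.5+262,(v+.5)/5-.5+136)
u=np.array([.2063,.9785]);n=np.array([u[1],-u[0]]);O=np.array([.57165,.10406])
for k,p,z in [('white top',(359,262),.0745),('white bot',(340,237),.066),('redfront',(359,374),.086),('redback',(354,458),.086),('face',(338,350),.0775),('platefrontR',(668,372),.086),('platefrontL',(48,372),.086)]:
    X=onz(c,f(*p),z)
    if k=='white bot':
        o,v=ray(c,f(*p)); N=np.r_[n,0]; X=o+v*((np.r_[O,0]-o)@N)/(v@N)
    d=X[:2]-O; print(k,np.round(X,4),'rack',np.round([d@n,d@u],4))
row((*(O+.056*n-.0275*u),.0816),down(78.2))
E
```

```text
white top [0.5713 0.1051 0.0745] rack [-0.0006  0.0009]
white bot [0.5719 0.1052 0.0583] rack [-0.      0.0012]
redfront [0.5809 0.1016 0.086 ] rack [ 0.0096 -0.0004]
redback [0.5908 0.0995 0.086 ] rack [ 0.0196 -0.0005]
face [0.5805 0.1006 0.0775] rack [ 0.0093 -0.0015]
platefrontR [0.5879 0.136  0.086 ] rack [0.0093 0.0347]
platefrontL [0.5736 0.0676 0.086 ] rack [ 0.0094 -0.0353]
row [np.float64(-0.0137), np.float64(0.0022), np.float64(0.0), np.float64(0.02), np.float64(0.01), np.float64(-0.0)] n>=0.2 t 6.08
```

The white mark is at rack y +1.0 mm and the red mark at -0.4 mm, so I nudge +1.4 mm, release and rise.

Call:
{"fn": "carry_out", "kwargs": {
  "rows": [
    [0, 0.0015, 0, 0, 0, 0],
    [0, 0.0015, 0, 0, 0, 0],
    [0, 0.0015, 0, 0, 0, 0]
  ]
}}

```text
t: 6.45
tool_pos: [0.6071, 0.0673, 0.0816]
orientation: [-0.323, -3.125, 0.001]
force: [2.2, -3.1, -2.3]
opening: 0.012
gripper_force: 20.0
```

Call:
{"fn": "carry_out", "kwargs": {
  "rows": [
    [0, 0, 0, 0, 0, 0],
    [0, 0, 0, 0, 0, 0],
    [0, 0, 0, 0, 0, 0],
    [0, 0, -0.03, 0, 0, 0],
    [0, 0, -0.08, 0, 0, 0],
    [0.02, 0, -0.11, 0, 0, 0],
    [0.02, 0, -0.11, 0, 0, 0],
    [0.02, 0, -0.11, 0, 0, 0]
  ],
  "jaw": 170
}}

```text
t: 7.45
tool_pos: [0.5873, 0.0719, 0.1907]
orientation: [-0.322, -3.124, 0.0]
force: [0.2, -0.2, -0.3]
opening: 0.031
gripper_force: 0.0
```

```bash
python3 - <<'E'
from h import *
import pickle
s=robot.read_state(); im=robot.read_camera('wrist'); pickle.dump((s,im),open('v4.pkl','wb')); print(s['tool_pos'],s['t'])
c=cam('wrist',s); p=proj(c,[(.575,.1045,.08)])[0]; print(p); x,y=map(int,p)
hsv=cv2.cvtColor(im,cv2.COLOR_RGB2HSV)[y-25:y+30,x-40:x+40]
red=((hsv[...,0]<8)|(hsv[...,0]>172))&(hsv[...,1]>140)&(hsv[...,2]>60)
g=im[y-25:y+30,x-40:x+40].astype(int)
v,u_=np.nonzero(red); print('red',[(r,u_[v==r].mean()+x-40) for r in np.unique(v)], y-25)
u=np.array([.2063,.9785]);n=np.array([u[1],-u[0]]);O=np.array([.57165,.10406])
for r in np.unique(v):
    d=onz(c,(u_[v==r].mean()+x-40,r+y-25),.086)[:2]-O; print(np.round([d@n,d@u],4))
save('a4',cv2.resize(im[y-50:y+50,x-70:x+70],None,fx=5,fy=5,interpolation=cv2.INTER_CUBIC)); print(x-70,y-50)
hs=np.array([.444,.327]); row((.475,.30,.2),down(84.8))
E
```

```text
[0.58728176 0.07189659 0.19073055] 7.45
[312.7070336  187.70791993]
red [] 162
242 137
row [np.float64(0.1562), np.float64(0.2005), np.float64(-0.0098), np.float64(-0.03), np.float64(-0.12), np.float64(-6.58)] n>=4.1 t 7.5
```

View pics/a4.png

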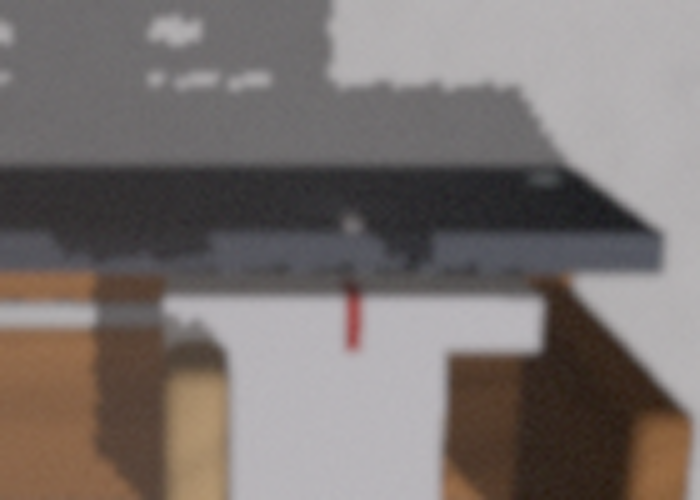

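```bash
python3 - <<'E'
from h import *
import pickle
s,im=pickle.load(open('v4.pkl','rb')); c=cam('wrist',s)
f=lambda u,v:((u+.5)/5-.5+242,(v+.5)/5-.5+137)
u=np.array([.2063,.9785]);n=np.array([u[1],-u[0]]);O=np.array([.57165,.10406])
for k,p,z in [('white top',(353,231),.0745),('redf',(351,294),.086),('redb',(353,348),.086),('plateL',(163,294),.086),('plateR',(545,294),.086),('stripLft',(662,232),.075)]:
    d=onz(c,f(*p),z)[:2]-O; print(k,np.round([d@n,d@u],4))
# subpixel white blob centroid
g=cv2.cvtColor(im,cv2.COLOR_RGB2GRAY).astype(float)[178:184,306:320]; print(g.astype(int))
g=im[194:208,306:320].astype(int); print((g[...,0]-g[...,1]))
E
```

```text
white top [-0.0003  0.0011]
redf [ 0.0091 -0.0001]
redb [0.0195 0.0006]
plateL [ 0.0091 -0.0348]
plateR [0.0089 0.0359]
stripLft [-0.0005  0.0602]
[[ 54  51  52  54  56  59  54  56  48  52  48  46  50  44]
 [ 49  54  54  56  64  65  68  61  52  45  47  48  45  50]
 [ 48  51  51  60  68  83  84  76  63  53  47  47  48  44]
 [ 48  44  52  58  77  96 100  91  74  55  43  48  42  43]
 [ 56  58  58  61  79 102 107 100  82  59  50  46  46  47]
 [ 67  65  68  72  80  93  98  93  79  68  58  56  48  49]]
[[ 3  4  3  6 12 19 23 16 10  4  5  4  2  5]
 [ 4  3  3  6 11 24 35 29 15  7  3  4  3  3]
 [ 3  2  3  6 10 32 52 46 24  8  4  3  3  3]
 [ 3  2  3  5 12 38 66 55 28 10  3  2  3  4]
 [ 3  2  3  5 14 44 73 63 29 11  3  2  3  3]
 [ 3  2  3  4 14 43 76 63 31  9  4  2  3  2]
 [ 3  3  3  4 13 42 76 63 30 10  4  2  2  2]
 [ 2  3  3  5 14 45 74 64 30 10  4  2  2  3]
 [ 4  2  2  4 15 44 77 63 29 10  2  2  2  2]
 [ 2  4  2  4 12 42 73 59 26  9  4  3  2  3]
 [ 4  3  3  5 13 38 74 52 23  8  4  2  3  2]
 [ 2  2  3  5 12 39 67 49 22  7  2  2  3  3]
 [ 1  3  2  5 12 33 46 36 18  7  3  2  2  3]
 [ 2  2  3  4  8 17 23 19 11  5  3  2  2  3]]
```

The bookend is aligned: in column terms the white mark is at 312.2 and the red at 312.3, within 0.7 mm in rack y. Now to the screw.

Call:
{"fn": "carry_out", "kwargs": {
  "rows": [
    [0.18, 0.24, -0.01, 0, 0, -6.6],
    [0.18, 0.24, -0.01, 0, 0, -6.6],
    [0.18, 0.24, -0.01, 0, 0, -6.6],
    [0.18, 0.24, -0.01, 0, 0, -6.6],
    [0.18, 0.24, -0.01, 0, 0, -6.6],
    [0.18, 0.24, -0.01, 0, 0, -6.6],
    [0.18, 0.24, -0.01, 0, 0, -6.6],
    [0.18, 0.24, -0.01, 0, 0, -6.6]
  ],
  "jaw": 0
}}

```text
t: 8.5
tool_pos: [0.4609, 0.3423, 0.2008]
orientation: [-0.145, -3.137, 0.002]
force: [-0.0, 0.5, -0.4]
opening: 0.0928
gripper_force: 0.0
```

```bash
python3 - <<'E'
from h import *
import pickle
s=robot.read_state(); im=robot.read_camera('wrist'); print(s['tool_pos'],s['orientation'],s['t'])
c=cam('wrist',s); H=robot.outline_of('wrist','screw_head'); S=robot.outline_of('wrist','screw_shank'); pickle.dump((s,im,H,S),open('v5.pkl','wb'))
print(proj(c,[(.444,.327,.03),(.4835,.3236,.03)]))
for o in H+S: print(np.round(o['pixel']),round(o['conf'],2),o['pixels'].sum())
E
```

```text
[0.46086711 0.34228779 0.20081486] [-1.44623860e-01 -3.13737844e+00  1.52644202e-03] 8.5
[[266.5504681  178.38399911]
 [267.25051818 211.83044368]]
[380. 198.] 0.97 1045
[ 57. 131.] 0.76 1262
[270. 185.] 0.62 1304
[216. 276.] 0.93 647
[272. 183.] 0.84 1307
[382. 194.] 0.81 1112
[ 55. 136.] 0.69 1175
```

Call:
{"fn": "carry_out", "kwargs": {
  "rows": [
    [0, -0.07, 0.03, 0, 0, 0],
    [0, -0.07, 0.03, 0, 0, 0],
    [0, -0.07, 0.03, 0, 0, 0],
    [0, -0.07, 0.03, 0, 0, 0]
  ]
}}

```text
t: 9.15
tool_pos: [0.455, 0.2748, 0.173]
orientation: [0.142, 3.136, 0.002]
force: [0.6, 0.0, -0.4]
opening: 0.0931
gripper_force: 0.0
```

```bash
python3 - <<'E'
from h import *
import pickle
s=robot.read_state(); im=robot.read_camera('wrist'); print(s['tool_pos'],s['orientation'],s['t'])
c=cam('wrist',s); H=robot.outline_of('wrist','screw_head'); S=robot.outline_of('wrist','screw_shank'); pickle.dump((s,im,H,S),open('v6.pkl','wb'))
print(proj(c,[(.444,.327,.03),(.4835,.3236,.03)]))
for o in H+S: print(np.round(o['pixel']),round(o['conf'],2),o['pixels'].sum())
P=[]
for k in (5,6):
    s,im,H,S=pickle.load(open('v%d.pkl'%k,'rb')); p=proj(cam('wrist',s),[(.463,.325,.03)])[0]; x,y=map(int,p); x=max(x,75); print(k,x-75,y-60)
    P.append(cv2.resize(im[y-60:y+60,x-75:x+75],(390,312),interpolation=cv2.INTER_CUBIC))
save('a56',np.hstack(P))
E
```

```text
[0.45500714 0.27482047 0.17300358] [1.42432061e-01 3.13641685e+00 2.42758224e-03] 9.15
[[329.91714023 183.07241572]
 [328.37035854 219.00867319]]
[331. 188.] 0.91 1478
[255. 284.] 0.62 1085
[444. 204.] 0.61 1281
[354. 359.] 0.61 1277
[332. 190.] 0.82 1512
[445. 203.] 0.74 1357
[ 94. 134.] 0.68 1445
[261. 285.] 0.64 1054
[181. 101.] 0.51 838
5 191 134
6 253 140
```

View pics/a56.png

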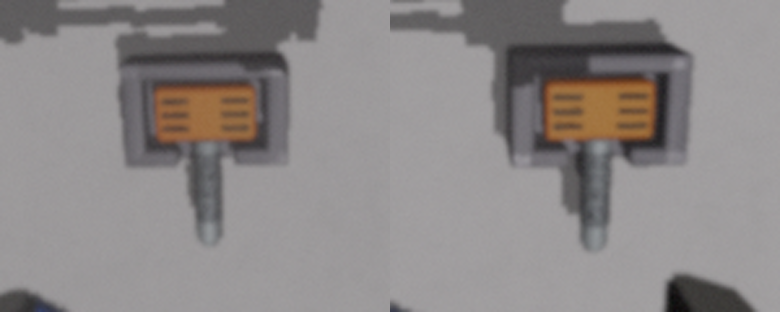

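Both views show the orange head sunk in the grey holder, left (206,113) and right (600,110), with the shank pointing down the image to tips at (209,240) and (594,247).

```bash
python3 - <<'E'
from h import *
import pickle
D={}
off={5:(191,134),6:(253,140)}
f=lambda k,u,v:((u+.5)/2.6-.5+off[k][0],(v+.5)/2.6-.5+off[k][1])
pts={'tip':{5:(209,244),6:(204,250)},'sh':{5:(206.5,180),6:(205,180)}}
cs={};obs={'head':[],'tip':[],'sh':[]}
for k in (5,6):
    s,im,H,S=pickle.load(open('v%d.pkl'%k,'rb')); cs[k]=c=cam('wrist',s)
    x,y=off[k]; h=cv2.cvtColor(im,cv2.COLOR_RGB2HSV)[y:y+120,x:x+150]; m=((h[...,0]>6)&(h[...,0]<22)&(h[...,1]>130)&(h[...,2]>60)).astype(np.uint8)
    m=cv2.morphologyEx(m,cv2.MORPH_CLOSE,np.ones((3,3))); r=cv2.minAreaRect(cv2.findNonZero(m)); print(k,m.sum(),r)
    obs['head'].append((c,(r[0][0]+x,r[0][1]+y)))
    for n in pts: obs[n].append((c,f(k,*pts[n][k])))
for n in obs: print(n,*[np.round(a,4) for a in tri(obs[n])],[np.round(onz(c,p,z),4) for z in [{'head':.032,'tip':.026,'sh':.032}[n]] for c,p in obs[n]])
# shank centroid line per view: bright vs background -> edges by profile
for k in (5,6):
    a=[onz(cs[k],obs['head'][k-5][1],.032),onz(cs[k],obs['tip'][k-5][1],.026),onz(cs[k],obs['sh'][k-5][1],.032)]
    d=(a[1]-a[0]); print(k,'yaw',np.degrees(np.arctan2(d[1],d[0])),np.linalg.norm(d[:2]),'expect .062')
E
```

```text
5 716 ((78.5, 43.0), (20.0, 37.0), 90.0)
6 959 ((80.0, 41.5), (23.0, 42.0), 90.0)
head [0.4429 0.3304 0.029 ] [0. 0.] [array([0.4423, 0.3306, 0.032 ]), array([0.4422, 0.33  , 0.032 ])]
tip [0.5038 0.326  0.029 ] [0. 0.] [array([0.5049, 0.3258, 0.026 ]), array([0.5051, 0.3264, 0.026 ])]
sh [0.4736 0.3279 0.027 ] [0.0003 0.0003] [array([0.4725, 0.3282, 0.032 ]), array([0.4717, 0.3272, 0.032 ])]
5 yaw -4.4275973704856355 0.06270670511054732 expect .062
6 yaw -3.269179552376405 0.06307590377494227 expect .062
```

```bash
python3 - <<'E'
from h import *
row((.4852,.3274,.06),down(86.1)); row((.4852,.3274,.019),down(86.1))
E
```

```text
row [np.float64(-0.0256), np.float64(0.0549), np.float64(0.1127), np.float64(0.06), np.float64(0.07), np.float64(-1.24)] n>=2.0 t 9.3
row [np.float64(-0.0256), np.float64(0.0549), np.float64(0.1537), np.float64(0.06), np.float64(0.07), np.float64(-1.24)] n>=2.6 t 9.3
```

Call:
{"fn": "carry_out", "kwargs": {
  "rows": [
    [-0.0256, 0.055, 0.06, 0, 0, -1.2],
    [-0.0256, 0.055, 0.112, 0, 0, -1.2],
    [-0.0256, 0.055, 0.112, 0, 0, -1.2],
    [-0.0256, 0.055, 0.14, 0, 0, -1.2],
    [-0.0256, 0.055, 0.1535, 0, 0, -1.2],
    [-0.0256, 0.055, 0.1535, 0, 0, -1.2],
    [-0.0256, 0.055, 0.1535, 0, 0, -1.2]
  ],
  "jaw": 120,
  "force": 30
}}

```text
t: 10.18
tool_pos: [0.4855, 0.3268, 0.02]
orientation: [0.109, 3.138, 0.002]
force: [-0.0, 0.2, 0.3]
opening: 0.0489
gripper_force: 0.0
```

```bash
python3 - <<'E'
from h import *
s=robot.read_state(); im=robot.read_camera('wrist'); print(s['tool_pos'],s['orientation'],s['opening'],s['force'])
save('w7',cv2.resize(im[120:420,130:430],(600,600),interpolation=cv2.INTER_CUBIC))
row((.4852,.3274,.019),down(86.1))
E
```

```text
[0.48554248 0.32677801 0.0199777 ] [1.09383869e-01 3.13767701e+00 1.83005363e-03] 0.048942960225405445 [-0.02515691  0.21541236  0.25511258]
row [np.float64(0.0005), np.float64(0.0005), np.float64(0.001), np.float64(0.08), np.float64(0.12), np.float64(-0.09)] n>=0.0 t 10.22
```

View pics/w7.png

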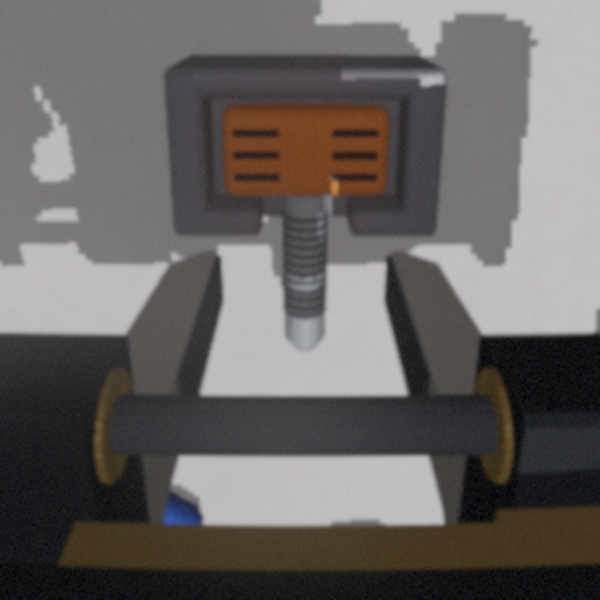

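The shank is centred between the fingers at about (305,270) in the crop, and the finger ends clear the holder. I close and lift.

Call:
{"fn": "carry_out", "kwargs": {
  "rows": [
    [0, 0, 0, 0, 0, 0],
    [0, 0, 0, 0, 0, 0],
    [0, 0, 0, 0, 0, 0],
    [0, 0, 0, 0, 0, 0],
    [0, 0, 0, 0, 0, 0],
    [0, 0, 0, 0, 0, 0],
    [0, 0, 0, 0, 0, 0]
  ],
  "jaw": 255,
  "force": 30
}}

```text
t: 11.1
tool_pos: [0.4847, 0.3262, 0.0182]
orientation: [0.109, 3.139, -0.0]
force: [2.2, -0.1, -0.3]
opening: 0.0104
gripper_force: 30.9
```

Call:
{"fn": "carry_out", "kwargs": {
  "rows": [
    [0, 0, -0.008, 0, 0, 0],
    [0, 0, -0.02, 0, 0, 0],
    [0, 0, -0.035, 0, 0, 0],
    [0, 0, -0.05, 0, 0, 0],
    [0, 0, -0.05, 0, 0, 0]
  ]
}}

```text
t: 11.72
tool_pos: [0.4859, 0.3271, 0.0706]
orientation: [0.109, 3.136, 0.003]
force: [0.3, 0.3, -0.8]
opening: 0.011
gripper_force: 30.0
```

```bash
python3 - <<'E'
from h import *
import pickle
s=robot.read_state(); im=robot.read_camera('wrist'); pickle.dump((s,im),open('v8.pkl','wb')); print(s['tool_pos'],s['orientation'],s['opening'],s['gripper_force'],s['force'])
save('w8',im)
h=cv2.cvtColor(im,cv2.COLOR_RGB2HSV); m=((h[...,0]>6)&(h[...,0]<22)&(h[...,1]>130)&(h[...,2]>60)).astype(np.uint8); m[300:]=0
n,l,st,ce=cv2.connectedComponentsWithStats(m); 
for i in range(1,n):
    if st[i,4]>200: print(st[i],ce[i],onz(cam('wrist',s),ce[i],s['tool_pos'][2]+.013), cv2.minAreaRect(cv2.findNonZero((l==i).astype(np.uint8))))
row((.49,.22,.08),down(78.1)); row((.49,.22,.02),down(78.1))
E
```

```text
[0.48592625 0.32713539 0.07061117] [0.10911409 3.13634624 0.00319221] 0.011018206688535512 29.957654729951173 [ 0.34722761  0.31640559 -0.82982246]
[ 241  175   83   44 2906] [283.68960771 195.28527185] [0.44246515 0.33149823 0.08361117] ((282.0, 196.5), (43.0, 82.0), 90.0)
row [np.float64(-0.0122), np.float64(-0.1061), np.float64(-0.0107), np.float64(0.07), np.float64(0.1), np.float64(7.92)] n>=1.7 t 11.78
row [np.float64(-0.0121), np.float64(-0.1062), np.float64(0.0493), np.float64(0.07), np.float64(0.1), np.float64(7.92)] n>=1.9 t 11.78
```

Call:
{"fn": "carry_out", "kwargs": {
  "rows": [
    [-0.003, -0.04, 0, 0, 0, 3],
    [-0.003, -0.09, 0, 0, 0, 8],
    [-0.003, -0.136, 0, 0, 0, 8],
    [-0.003, -0.136, 0, 0, 0, 8],
    [-0.003, -0.136, 0.03, 0, 0, 8],
    [-0.003, -0.136, 0.05, 0, 0, 8],
    [-0.003, -0.136, 0.06, 0, 0, 8],
    [-0.003, -0.136, 0.066, 0, 0, 8],
    [-0.003, -0.136, 0.0665, 0, 0, 8],
    [-0.003, -0.136, 0.0665, 0, 0, 8]
  ]
}}

```text
t: 13.02
tool_pos: [0.4786, 0.1907, 0.0024]
orientation: [0.328, 3.123, 0.001]
force: [-0.5, 0.2, -0.6]
opening: 0.0109
gripper_force: 30.0
```

Call:
{"fn": "carry_out", "kwargs": {
  "rows": [
    [0, 0, 0, 0, 0, 0],
    [0, 0, 0, 0, 0, 0],
    [0, 0, 0, 0, 0, 0],
    [0, 0, 0, 0, 0, 0]
  ],
  "jaw": 170
}}

```text
t: 13.52
tool_pos: [0.4781, 0.1904, 0.0017]
orientation: [0.328, 3.124, 0.0]
force: [0.0, 0.7, -0.1]
opening: 0.0306
gripper_force: 0.0
```

Call:
{"fn": "carry_out", "kwargs": {
  "rows": [
    [0, 0, -0.05, 0, 0, 0],
    [0.03, 0, -0.1, 0, 0, 0],
    [0.03, 0.03, -0.12, 0, 0, 0],
    [0.03, 0.03, -0.12, 0, 0, 0],
    [0.03, 0.03, -0.12, 0, 0, 0]
  ],
  "jaw": 0
}}

```text
t: 14.15
tool_pos: [0.4543, 0.2255, 0.1206]
orientation: [-0.327, -3.123, 0.002]
force: [-0.2, 0.1, -0.3]
opening: 0.0761
gripper_force: 0.0
```

```bash
cat > look.py <<'E'
from h import *
import pickle,sys
def look(k):
    s=robot.read_state(); im=robot.read_camera('wrist'); pickle.dump((s,im),open('v%s.pkl'%k,'wb')); print(s['tool_pos'],s['orientation'],s['t'])
    save('w%s'%k,im); c=cam('wrist',s); h=cv2.cvtColor(im,cv2.COLOR_RGB2HSV); m=((h[...,0]>6)&(h[...,0]<22)&(h[...,1]>130)&(h[...,2]>60)).astype(np.uint8); m[300:]=0
    m=cv2.morphologyEx(m,cv2.MORPH_CLOSE,np.ones((5,5)))
    n,l,st,ce=cv2.connectedComponentsWithStats(m); i=1+np.argmax(st[1:,4]); r=cv2.minAreaRect(cv2.findNonZero((l==i).astype(np.uint8)))
    P=onz(c,r[0],.012); B=cv2.boxPoints(r); W=np.array([onz(c,b,.012)[:2] for b in B]); e=[W[1]-W[0],W[2]-W[1]]; e=max(e,key=np.linalg.norm)
    print(st[i],r,'head@z.012',np.round(P,4),'size',[round(np.linalg.norm(W[1]-W[0]),4),round(np.linalg.norm(W[2]-W[1]),4)],'ydir',np.degrees(np.arctan2(e[1],e[0]))%180)
    return s,im,c,r
E
python3 - <<'E'
from look import *
s,im,c,r=look('9'); x,y=map(int,r[0]); y0=max(y-60,0);print(x-75,y0)
for o in robot.outline_of('wrist','screw_shank'): print(np.round(o['pixel']),round(o['conf'],2))
save('w9c',cv2.resize(im[y0:y+90,x-75:x+75],None,fx=4,fy=4,interpolation=cv2.INTER_CUBIC))
E
```

```text
[0.45434928 0.22550781 0.12064485] [-3.27104706e-01 -3.12324458e+00  1.62562587e-03] 14.15
[230 184  44  24 991] ((251.5, 195.5), (23.0, 43.0), 90.0) head@z.012 [0.4371 0.2005 0.012 ] size [np.float64(0.0399), np.float64(0.0222)] ydir 77.9841503845187
176 135
[105. 154.] 0.93
[523. 186.] 0.9
[310. 306.] 0.88
```

View pics/w9c.png

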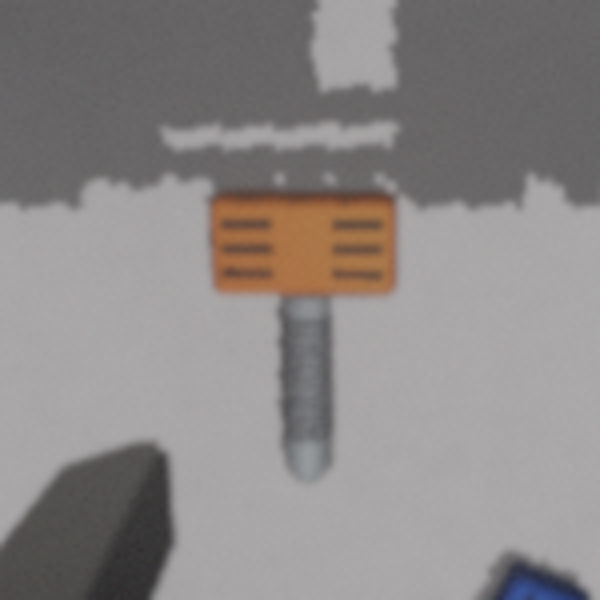

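The orange screw lies flat on the desk, head centred at (304,243) and tip at (307,481) in the crop, well clear of the blue one.

```bash
python3 - <<'E'
from h import *
import pickle
s,im=pickle.load(open('v9.pkl','rb')); c=cam('wrist',s)
f=lambda u,v:((u+.5)/4-.5+176,(v+.5)/4-.5+135)
for n,p,z in [('TL',(211,194),.011),('TR',(395,194),.011),('BL',(215,294),.011),('BR',(395,294),.011),('root',(305,299),.012),('tip',(307,482),.006),('midsh',(306,380),.012)]: print(n,np.round(onz(c,f(*p),z),4))
W=[onz(c,f(*p),.011) for p in [(211,194),(395,194),(215,294),(395,294)]]; C=np.mean(W,0); T=onz(c,f(307,482),.006); d=T-C
print('C',C,'T',T,np.hypot(*d[:2]),'yaw',np.degrees(np.arctan2(d[1],d[0])))
E
```

```text
TL [0.4213 0.1821 0.011 ]
TR [0.4302 0.2239 0.011 ]
BL [0.445  0.1768 0.011 ]
BR [0.4539 0.2188 0.011 ]
root [0.4504 0.1977 0.012 ]
tip [0.4997 0.1856 0.006 ]
midsh [0.4704 0.1931 0.012 ]
C [0.43758508 0.20038967 0.011     ] T [0.49967411 0.18562009 0.006     ] 0.06382153116075207 yaw -13.380687391046678
```

```bash
python3 - <<'E'
from h import *
row((.4376,.2004,.05),down(78.04)); row((.4376,.2004,.0025),down(78.04))
E
```

```text
row [np.float64(0.0107), np.float64(-0.0274), np.float64(0.07), np.float64(-0.11), np.float64(-0.14), np.float64(-0.05)] n>=1.2 t 14.25
row [np.float64(0.0106), np.float64(-0.0273), np.float64(0.1175), np.float64(-0.11), np.float64(-0.14), np.float64(-0.05)] n>=1.9 t 14.25
```

Call:
{"fn": "carry_out", "kwargs": {
  "rows": [
    [0.0107, -0.0274, 0.05, 0, 0, 0],
    [0.0107, -0.0274, 0.07, 0, 0, 0],
    [0.0107, -0.0274, 0.09, 0, 0, 0],
    [0.0107, -0.0274, 0.11, 0, 0, 0],
    [0.0107, -0.0274, 0.119, 0, 0, 0],
    [0.0107, -0.0274, 0.119, 0, 0, 0]
  ],
  "jaw": 0
}}

```text
t: 15.0
tool_pos: [0.4381, 0.2008, 0.0018]
orientation: [-0.329, -3.123, 0.001]
force: [0.6, -0.3, 0.2]
opening: 0.093
gripper_force: 0.0
```

Call:
{"fn": "carry_out", "kwargs": {
  "rows": [
    [0, 0, 0, 0, 0, 0],
    [0, 0, 0, 0, 0, 0],
    [0, 0, 0, 0, 0, 0],
    [0, 0, 0, 0, 0, 0],
    [0, 0, 0, 0, 0, 0],
    [0, 0, 0, 0, 0, 0],
    [0, 0, 0, 0, 0, 0]
  ],
  "jaw": 255,
  "force": 40
}}

```text
t: 15.88
tool_pos: [0.4388, 0.2014, 0.0027]
orientation: [0.328, 3.124, -0.0]
force: [-0.1, -0.6, 1.4]
opening: 0.0436
gripper_force: 39.8
```

```bash
python3 - <<'E'
from h import *
row((.4913,.1218,.0463),down(78.1))
E
```

```text
row [np.float64(-0.0679), np.float64(-0.067), np.float64(-0.0436), np.float64(-0.0), np.float64(0.0), np.float64(-0.08)] n>=1.7 t 15.88
```

Call:
{"fn": "carry_out", "kwargs": {
  "rows": [
    [0, 0, -0.02, 0, 0, 0],
    [0, 0, -0.044, 0, 0, 0],
    [-0.03, -0.03, -0.044, 0, 0, 0],
    [-0.055, -0.055, -0.044, 0, 0, 0],
    [-0.068, -0.067, -0.044, 0, 0, 0],
    [-0.068, -0.067, -0.044, 0, 0, 0],
    [-0.068, -0.067, -0.044, 0, 0, 0]
  ]
}}

```text
t: 16.75
tool_pos: [0.4906, 0.1225, 0.0463]
orientation: [-0.328, -3.123, -0.0]
force: [0.3, 0.3, -0.8]
opening: 0.0435
gripper_force: 39.8
```

```bash
python3 - <<'E'
from h import *
import pickle
s=robot.read_state(); im=robot.read_camera('wrist'); pickle.dump((s,im),open('v10.pkl','wb')); print(s['tool_pos'],s['orientation'],s['t'],s['gripper_force'],s['force'])
c=cam('wrist',s)
n=np.array([.9785,-.2063]);O=np.array([.5715,.1049])
P=lambda x,z:proj(c,[np.r_[O+x*n,z]])[0]
for nm,x,z in [('head top',-.082,.056),('root',-.07,.05),('tip',-.02,.05),('white',0,.0745),('redb',.0195,.086)]: print(nm,P(x,z))
h=cv2.cvtColor(im,cv2.COLOR_RGB2HSV); m=((h[...,0]>6)&(h[...,0]<22)&(h[...,1]>130)&(h[...,2]>60)).astype(np.uint8)
a,b=map(int,P(-.082,.056)); w=np.zeros_like(m); w[b-45:b+45,a-70:a+70]=m[b-45:b+45,a-70:a+70]; w=cv2.morphologyEx(w,cv2.MORPH_CLOSE,np.ones((5,5)))
for r in range(b-40,b+45,4):
    q=np.nonzero(w[r])[0]; print(r,(q.min(),q.max()) if len(q) else '',end=' ')
print(); g=cv2.cvtColor(im,cv2.COLOR_RGB2GRAY)
a,b=map(int,P(-.02,.05)); print('cols from',a-24)
for r in range(b-40,b+26,3): print(r,*g[r,a-24:a+26:2])
E
```

```text
[0.49059716 0.12251176 0.0462505 ] [-3.27724375e-01 -3.12330098e+00 -3.58209936e-04] 16.75 39.81503069400787 [ 0.30792425  0.26330803 -0.78954744]
head top [280.24041168 268.49729835]
root [280.32923775 281.36312736]
tip [280.52858277 347.18072088]
white [280.50462407 401.1503393 ]
redb [280.53795077 440.24123528]
228  232  236  240  244 (np.int64(264), np.int64(282)) 248 (np.int64(247), np.int64(316)) 252 (np.int64(245), np.int64(319)) 256 (np.int64(245), np.int64(319)) 260 (np.int64(245), np.int64(318)) 264 (np.int64(244), np.int64(318)) 268 (np.int64(245), np.int64(318)) 272 (np.int64(245), np.int64(318)) 276 (np.int64(245), np.int64(317)) 280 (np.int64(246), np.int64(315)) 284  288  292  296  300  304  308  312  
cols from 256
307 111 108 111 108 110 112 110 81 72 96 99 96 102 106 107 98 80 85 112 110 111 109 110 111 112
310 109 112 112 110 111 111 110 77 74 86 89 97 104 101 100 95 82 86 109 111 109 111 111 110 108
313 109 107 108 110 108 113 107 76 71 77 91 105 110 102 102 90 71 91 108 109 111 111 109 109 110
316 106 105 104 106 106 105 104 70 62 78 99 109 109 87 101 84 71 87 10
[... 749 characters left out ...]
 40 41 41 41 39 45 42 41 46 41 45 44 42 46 43 42 42 45 42 44 42 39
349 31 32 36 34 31 36 32 35 36 33 47 70 61 39 35 34 32 35 36 30 35 35 30 30 31
352 30 34 33 33 32 32 33 31 29 33 31 32 33 36 29 33 28 31 31 32 31 28 31 30 28
355 32 31 33 33 28 28 34 31 31 33 31 34 33 32 33 29 29 30 32 32 32 31 29 28 30
358 33 27 31 29 27 32 25 26 26 28 31 27 33 33 31 30 33 31 27 31 27 30 34 29 26
361 29 29 28 33 27 28 32 25 32 40 38 36 37 41 40 37 35 33 28 29 30 31 28 31 23
364 32 30 26 33 32 31 29 31 33 36 37 39 39 38 37 39 33 34 37 27 23 31 29 28 26
367 33 29 30 34 36 32 28 30 37 40 39 39 39 39 41 35 36 37 36 31 31 29 25 24 29
370 30 22 26 32 30 28 32 29 36 61 83 95 102 100 93 83 65 42 30 30 25 29 27 28 26
```

```bash
python3 - <<'E'
from h import *
import pickle
s,im=pickle.load(open('v10.pkl','rb')); g=cv2.GaussianBlur(cv2.cvtColor(im,cv2.COLOR_RGB2GRAY),(3,3),0)
for r in range(286,318,6): print(r,*g[r,262:300])
print('cols 256..306 step2')
for r in range(352,420,3): print(r,*g[r,256:308:2])
E
```

```text
286 131 118 113 111 110 110 110 107 100 94 95 103 112 119 125 128 130 130 130 132 135 136 137 139 139 136 131 131 142 160 171 173 173 173 172 171 171 171
292 180 179 178 176 176 176 174 163 136 101 82 85 98 112 122 130 134 138 144 148 150 150 148 142 132 120 106 102 117 146 169 178 181 181 180 180 181 181
298 179 179 179 179 180 179 175 160 129 96 78 78 83 88 93 98 103 108 111 113 113 111 109 106 99 92 88 98 128 159 175 180 180 180 181 180 180 180
304 148 143 141 140 140 143 147 141 115 84 70 75 86 97 103 104 104 107 111 113 109 102 99 103 102 93 85 92 115 136 143 141 140 139 138 137 134 134
310 110 110 110 111 111 110 107 96 79 68 71 80 86 90 93 97 101 105 108 109 107 105 105 102 95 87 80 79 88 101 108 110 111 111 110 110 111 111
316 103 103 103 102 102 102 99 88 72 62 63 69 79 88 95 99 102 103 101 93 88 91 94 91 82 74 69 72 84 95 101 102 101 101 101 102 103 102
cols 256..306 step2
352 30 32 31 32 30 32 32 32 31 32 31 33 32 32 30 30 30 31 30 29 29 28 29 29 29 30
355 30 31 32 33 30 30 32 31 31 32 30 31 30 30 31 30 29 28 29 31 29 28 30 29 30 29
358 31 29 29 30 29 31 30 30 29 30 30 31 
[... 1012 characters left out ...]
51 52 52 51 52 51 51 51 51 51 52 51 51 52 51
397 51 52 51 51 53 52 51 52 51 50 50 52 51 52 52 51 50 51 52 51 52 51 50 52 50 51
400 52 50 50 50 51 51 54 51 52 52 52 51 51 53 51 50 51 51 50 51 52 52 52 51 53 52
403 49 47 49 49 46 49 50 49 49 48 49 49 48 48 48 49 49 48 49 49 49 49 49 50 48 47
406 24 21 22 22 24 24 24 23 25 23 23 21 22 22 22 22 20 25 23 23 22 23 22 21 22 23
409 14 13 14 16 14 15 13 14 16 14 15 14 15 15 13 15 14 13 14 14 12 15 17 14 14 14
412 13 15 16 16 16 15 13 14 16 15 13 15 14 17 14 14 14 14 11 14 17 13 16 15 15 14
415 17 17 15 14 15 15 17 17 17 14 14 17 16 13 14 15 14 14 15 12 15 15 15 17 17 12
418 12 15 18 17 18 15 13 15 16 15 17 13 14 15 16 16 14 13 11 15 15 14 12 17 14 12
```

```bash
python3 - <<'E'
from h import *
import pickle
s,im=pickle.load(open('v10.pkl','rb')); c=cam('wrist',s)
n=np.array([.9785,-.2063]);O=np.array([.5715,.1049])
P=lambda x,z:proj(c,[np.r_[O+x*n,z]])[0]
for z in (0,.041,.05,.059,.075): print(z,P(0,z))
print('inner',P(.008,.041),P(.010,.041),P(.02,.041),P(-.02,.056),P(-.02,.044))
d=s['tool_pos'][:2]-O; print('tcp rack',d@n,d@np.array([.2063,.9785]))
g=cv2.cvtColor(im,cv2.COLOR_RGB2GRAY)
print(g[300:322,278:284].mean(1).astype(int), g[345:385,278:284].mean(1).astype(int))
E
```

```text
0 [280.7467702  323.42873366]
0.041 [280.63126072 360.36324722]
0.05 [280.60062458 370.20061807]
0.059 [280.56764628 380.81080716]
0.075 [280.50244717 401.85445679]
inner [280.65734474 368.91822737] [280.66377437 371.01841789] [280.69538268 381.29332422] [280.50378974 353.8214222 ] [280.55211465 340.88502646]
tcp rack -0.08279673178110579 0.0005428506627838791
[115 120 101  95 111 112  97 102 121 116 100 107 119 106  95 102 101  80
  54  41  41  42] [ 43  43  48  56  54  43  32  33  30  29  31  30  29  32  34  36  38  38
  38  38  37  37  39  54  77  99 109 111 111 113 117 139 166 178 182 180
 173 148 104  65]
```

The hole rims are where the model predicts: rows 361, 370 and 382. The bookend wall is centred inside, at column 281. The shank's tip points about 1.5 mm to -y, so I correct that slightly and insert in steps.

Call:
{"fn": "carry_out", "kwargs": {
  "rows": [
    [0, 0.0007, -0.0005, 0, 0, -0.8],
    [0, 0.0007, -0.0005, 0, 0, -0.8],
    [-0.012, 0.0007, -0.0005, 0, 0, -0.8],
    [-0.02, 0.0007, -0.0005, 0, 0, -0.8],
    [-0.026, 0.0007, -0.0005, 0, 0, -0.8],
    [-0.032, 0.0007, -0.0005, 0, 0, -0.8],
    [-0.032, 0.0007, -0.0005, 0, 0, -0.8]
  ]
}}

```text
t: 17.68
tool_pos: [0.5232, 0.1156, 0.0471]
orientation: [-0.307, -3.126, 0.0]
force: [0.4, -0.6, -0.3]
opening: 0.0437
gripper_force: 39.8
```

Call:
{"fn": "carry_out", "kwargs": {
  "rows": [
    [-0.007, 0, 0, 0, 0, 0],
    [-0.014, 0, 0, 0, 0, 0],
    [-0.02, 0, 0, 0, 0, 0],
    [-0.026, 0, 0, 0, 0, 0],
    [-0.032, 0, 0, 0, 0, 0],
    [-0.032, 0, 0, 0, 0, 0]
  ]
}}

```text
t: 18.42
tool_pos: [0.5547, 0.1095, 0.0471]
orientation: [0.307, 3.126, -0.0]
force: [0.4, -0.2, -1.0]
opening: 0.0435
gripper_force: 39.8
```

Call:
{"fn": "carry_out", "kwargs": {
  "rows": [
    [-0.002, 0, 0, 0, 0, 0],
    [-0.004, 0, 0, 0, 0, 0],
    [-0.005, 0, 0, 0, 0, 0],
    [-0.006, 0, 0, 0, 0, 0],
    [-0.006, 0, 0, 0, 0, 0]
  ]
}}

```text
t: 19.05
tool_pos: [0.5597, 0.1085, 0.047]
orientation: [-0.306, -3.126, 0.0]
force: [-2.5, 1.5, 0.9]
opening: 0.0432
gripper_force: 39.8
```

Call:
{"fn": "carry_out", "kwargs": {
  "rows": [
    [-0.001, 0, 0, 0, 0, 0],
    [-0.002, 0, 0, 0, 0, 0],
    [-0.002, 0, 0, 0, 0, 0]
  ]
}}

```text
t: 19.42
tool_pos: [0.5598, 0.1085, 0.0462]
orientation: [-0.305, -3.122, 0.0]
force: [-8.7, 1.9, 2.9]
opening: 0.0434
gripper_force: 39.7
```

The head has stopped against the strip. I ease off a little, lower until the shank rests in the holes, then release.

Call:
{"fn": "carry_out", "kwargs": {
  "rows": [
    [0.001, 0, 0.001, 0, 0, 0],
    [0.001, 0, 0.002, 0, 0, 0],
    [0.001, 0, 0.003, 0, 0, 0],
    [0.0, 0, 0.003, 0, 0, 0],
    [0.0, 0, 0.003, 0, 0, 0]
  ]
}}

```text
t: 20.05
tool_pos: [0.5598, 0.1085, 0.0436]
orientation: [-0.305, -3.122, 0.0]
force: [-10.4, 1.9, 6.6]
opening: 0.0439
gripper_force: 39.7
```

Call:
{"fn": "carry_out", "kwargs": {
  "rows": [
    [0, 0, 0, 0, 0, 0],
    [0, 0, 0, 0, 0, 0],
    [0, 0, 0, 0, 0, 0],
    [0, 0, 0, 0, 0, 0],
    [0, 0, 0, 0, 0, 0]
  ],
  "jaw": 40
}}

```text
t: 20.68
tool_pos: [0.5621, 0.108, 0.0441]
orientation: [0.306, 3.127, 0.0]
force: [-0.3, -0.4, 0.2]
opening: 0.0776
gripper_force: 0.0
```

Call:
{"fn": "carry_out", "kwargs": {
  "rows": [
    [0.04, 0, 0, 0, 0, 0],
    [0.09, 0, -0.03, 0, 0, 0],
    [0.11, 0, -0.1, 0, 0, 0],
    [0.11, 0, -0.16, 0, 0, 0],
    [0.11, 0, -0.16, 0, 0, 0],
    [0.11, 0, -0.16, 0, 0, 0]
  ]
}}

```text
t: 21.42
tool_pos: [0.4547, 0.1294, 0.2047]
orientation: [0.306, 3.125, 0.001]
force: [-0.2, -0.1, 0.3]
opening: 0.078
gripper_force: 0.0
```

```bash
python3 - <<'E'
from h import *
import pickle
s=robot.read_state(); im=robot.read_camera('wrist'); pickle.dump((s,im),open('v12.pkl','wb')); print(s['tool_pos'],s['t'],s['force'])
c=cam('wrist',s); h=cv2.cvtColor(im,cv2.COLOR_RGB2HSV); m=((h[...,0]>6)&(h[...,0]<22)&(h[...,1]>150)&(h[...,2]>60)).astype(np.uint8)
u=np.array([.2063,.9785]);n=np.array([u[1],-u[0]]);O=np.array([.5715,.1049])
P=lambda x,y,z:proj(c,[np.r_[O+x*n+y*u,z]])[0]
print('pred corners top (x-24..0, axis z .047)',[np.round(P(x,y,.053),1) for x in(-.024,0) for y in(-.022,.022)], 'strip top',P(0,0,.075))
a,b=map(int,P(-.012,0,.053)); w=np.zeros_like(m); w[b-25:b+25,a-50:a+50]=m[b-25:b+25,a-50:a+50]; w=cv2.morphologyEx(w,cv2.MORPH_CLOSE,np.ones((3,3)))
print(cv2.boundingRect(cv2.findNonZero(w)),cv2.minAreaRect(cv2.findNonZero(w)))
for r in range(b-22,b+24,2):
    q=np.nonzero(w[r])[0]; print(r,(int(q.min()),int(q.max())) if len(q) else '',end=' ')
# tip behind plate
print('\ntip pred',P(.05,0,.053),P(.02,0,.086))
g=im[...,0].astype(int)-im[...,1]; t=P(.0,0,.08); x,y=map(int,t); print('red cols',[(r,(g[r,x-15:x+15].clip(12)-12)@np.arange(x-15,x+15)/max(1,(g[r,x-15:x+15].clip(12)-12).sum())) for r in range(y,y+18,2)],t)
gr=cv2.cvtColor(im,cv2.COLOR_RGB2GRAY)
print('white',[ (r,int(gr[r,x-8:x+8].argmax()+x-8),int(gr[r,x-8:x+8].max())) for r in range(y-10,y+3)])
E
```

```text
[0.45469038 0.12944865 0.20473909] 21.425 [-0.15279525 -0.11539541  0.30906261]
pred corners top (x-24..0, axis z .047) [array([261.7, 273.5]), array([298.9, 273.9]), array([261.8, 291.1]), array([298.3, 291.5])] strip top [279.99784916 302.01228522]
(262, 272, 37, 20) ((279.9362487792969, 281.23358154296875), (36.9908447265625, 17.02271842956543), 4.969740867614746)
260  262  264  266  268  270  272 (264, 272) 274 (262, 295) 276 (262, 298) 278 (262, 298) 280 (262, 298) 282 (262, 298) 284 (262, 298) 286 (263, 298) 288 (266, 297) 290 (286, 297) 292  294  296  298  300  302  304  
tip pred [279.63671818 325.46109602] [279.76906228 322.78341743]
red cols [(304, np.float64(0.0)), (306, np.float64(0.0)), (308, np.float64(0.0)), (310, np.float64(279.6666666666667)), (312, np.float64(279.47058823529414)), (314, np.float64(279.7878787878788)), (316, np.float64(279.63291139240505)), (318, np.float64(279.7037037037037)), (320, np.float64(0.0))] [279.98082689 304.61701527]
white [(294, 280, 75), (295, 280, 71), (296, 280, 67), (297, 281, 66), (298, 280, 67), (299, 280, 68), (300, 280, 90), (301, 280, 104), (302, 280, 88), (303, 279, 70), (304, 276, 72), (305, 286, 72), (306, 274, 69)]
```

The head sits at the strip (rows 273–290, predicted 273.5–291), but its front edge looks slightly skewed, about 3°. I square it with a gentle push of the shut fingers against its rear face.

```bash
python3 - <<'E'
from h import *
u=np.array([.2063,.9785]);n=np.array([u[1],-u[0]]);O=np.array([.5715,.1049])
p=O-.065*n+.0005*u; row((*p,.042),down(78.1))
E
```

```text
row [np.float64(-0.0553), np.float64(0.0003), np.float64(0.1611), np.float64(-0.02), np.float64(-0.05), np.float64(0.71)] n>=2.7 t 21.48
```

Call:
{"fn": "carry_out", "kwargs": {
  "rows": [
    [0, 0, 0, 0, 0, 0.7],
    [0, 0, 0, 0, 0, 0.7],
    [0, 0, 0, 0, 0, 0.7],
    [0, 0, 0, 0, 0, 0.7],
    [0, 0, 0.06, 0, 0, 0.7],
    [0, 0, 0.12, 0, 0, 0.7],
    [-0.03, 0, 0.161, 0, 0, 0.7],
    [-0.055, 0, 0.161, 0, 0, 0.7],
    [-0.055, 0, 0.161, 0, 0, 0.7],
    [-0.055, 0, 0.161, 0, 0, 0.7]
  ],
  "jaw": 255,
  "force": 10
}}

```text
t: 22.72
tool_pos: [0.5079, 0.1189, 0.0435]
orientation: [0.326, 3.125, 0.0]
force: [-1.5, 0.1, 0.5]
opening: 0.0007
gripper_force: 0.0
```

Call:
{"fn": "carry_out", "kwargs": {
  "rows": [
    [-0.01, 0, 0, 0, 0, 0],
    [-0.018, 0, 0, 0, 0, 0],
    [-0.022, 0, 0, 0, 0, 0],
    [-0.025, 0, 0, 0, 0, 0],
    [-0.025, 0, 0, 0, 0, 0]
  ]
}}

```text
t: 23.35
tool_pos: [0.5327, 0.1135, 0.0431]
orientation: [-0.325, -3.125, 0.0]
force: [-0.5, 0.9, 0.4]
opening: 0.0004
gripper_force: 0.0
```

Call:
{"fn": "carry_out", "kwargs": {
  "rows": [
    [-0.002, 0, 0, 0, 0, 0],
    [-0.004, 0, 0, 0, 0, 0],
    [-0.006, 0, 0, 0, 0, 0],
    [-0.006, 0, 0, 0, 0, 0]
  ]
}}

```text
t: 23.85
tool_pos: [0.5386, 0.1123, 0.0431]
orientation: [0.325, 3.125, 0.0]
force: [-0.5, 0.5, 0.1]
opening: 0.0006
gripper_force: 0.0
```

Call:
{"fn": "carry_out", "kwargs": {
  "rows": [
    [-0.001, 0, 0, 0, 0, 0],
    [-0.002, 0, 0, 0, 0, 0],
    [-0.002, 0, 0, 0, 0, 0]
  ]
}}

```text
t: 24.22
tool_pos: [0.5399, 0.112, 0.0429]
orientation: [-0.325, -3.124, 0.0]
force: [-3.6, 1.1, 2.2]
opening: 0.0005
gripper_force: 1.7
```

Call:
{"fn": "carry_out", "kwargs": {
  "rows": [
    [-0.001, 0, 0, 0, 0, 0],
    [-0.002, 0, 0, 0, 0, 0],
    [-0.002, 0, 0, 0, 0, 0]
  ]
}}

```text
t: 24.6
tool_pos: [0.5397, 0.1121, 0.0422]
orientation: [-0.324, -3.119, -0.0]
force: [-10.8, 3.9, 5.0]
opening: 0.0007
gripper_force: 5.7
```

Call:
{"fn": "carry_out", "kwargs": {
  "rows": [
    [0.02, 0, 0, 0, 0, 0],
    [0.06, 0, 0, 0, 0, 0],
    [0.09, 0, -0.06, 0, 0, 0],
    [0.09, 0, -0.12, 0, 0, 0],
    [0.09, 0, -0.16, 0, 0, 0],
    [0.09, 0, -0.16, 0, 0, 0],
    [0.09, 0, -0.16, 0, 0, 0]
  ],
  "jaw": 100
}}

```text
t: 25.48
tool_pos: [0.4543, 0.13, 0.2026]
orientation: [0.325, 3.125, -0.0]
force: [-0.9, 0.4, -0.4]
opening: 0.0565
gripper_force: 0.0
```

```bash
python3 - <<'E'
from h import *
s=robot.read_state(); u=np.array([.2063,.9785]);n=np.array([u[1],-u[0]]);O=np.array([.5715,.1049])
print(s['tool_pos'],s['t'])
for k in ('wrist','top'):
    s=robot.read_state(); im=robot.read_camera(k); save('f_'+k,im); c=cam(k,s) if k=='wrist' else cam(k)
    P=lambda x,y,z:proj(c,[np.r_[O+x*n+y*u,z]])[0]
    h=cv2.cvtColor(im,cv2.COLOR_RGB2HSV); m=((h[...,0]>6)&(h[...,0]<22)&(h[...,1]>150)&(h[...,2]>60)).astype(np.uint8)
    a,b=map(int,P(-.012,0,.053)); H=25 if k=='wrist' else 12; V=25 if k=='wrist' else 9
    w=np.zeros_like(m); w[b-V:b+V,a-2*H:a+2*H]=m[b-V:b+V,a-2*H:a+2*H]
    print(k,[np.round(P(x,y,.053),1) for x in(-.024,0) for y in(-.022,.022)],cv2.minAreaRect(cv2.findNonZero(w)))
    for cc in np.unique(np.nonzero(w)[1])[::3]: q=np.nonzero(w[:,cc])[0]; print(int(cc),int(q.min()),int(q.max()),end=' | ')
    print()
    if k=='top':
        for th in ('usb_stick','candle_jar','votive_white'): print(th,[np.round(o['pixel']) for o in robot.outline_of(k,th)][:2])
E
```

```text
[0.45428258 0.12997625 0.20261905] 25.475
wrist [array([262.3, 275.3]), array([299.7, 275.3]), array([262.7, 292.9]), array([299.3, 292.9])] ((281.0017395019531, 282.9583740234375), (36.6348762512207, 18.817005157470703), 2.385944128036499)
263 275 286 | 266 273 289 | 269 274 288 | 272 274 290 | 275 274 290 | 278 274 290 | 281 275 290 | 284 275 291 | 287 275 292 | 290 275 292 | 293 276 292 | 296 275 293 | 299 278 291 | Traceback (most recent call last):
  File "<stdin>", line 10, in <module>
cv2.error: OpenCV(4.12.0) /io/opencv/modules/imgproc/src/convhull.cpp:143: error: (-215:Assertion failed) total >= 0 && (depth == CV_32F || depth == CV_32S) in function 'convexHull'
```

Call:
{"fn": "carry_out", "kwargs": {
  "rows": [
    [-0.04, 0, -0.05, 0, 0, 0],
    [-0.1, 0, -0.06, 0, 0, 0],
    [-0.15, 0, -0.06, 0, 0, 0],
    [-0.18, 0, -0.06, 0, 0, 0],
    [-0.18, 0, -0.06, 0, 0, 0],
    [-0.18, 0, -0.06, 0, 0, 0]
  ]
}}

```text
t: 26.32
tool_pos: [0.6295, 0.0931, 0.2615]
orientation: [-0.325, -3.122, 0.001]
force: [0.2, 0.3, 0.8]
opening: 0.0568
gripper_force: 0.0
```

```bash
python3 - <<'E'
from h import *
u=np.array([.2063,.9785]);n=np.array([u[1],-u[0]]);O=np.array([.5715,.1049])
s=robot.read_state(); im=robot.read_camera('wrist'); save('f2',im); c=cam('wrist',s); print(s['tool_pos'],s['t'],-c[2].T@c[3])
P=lambda x,y,z:proj(c,[np.r_[O+x*n+y*u,z]])[0]
h=cv2.cvtColor(im,cv2.COLOR_RGB2HSV); m=((h[...,0]>6)&(h[...,0]<22)&(h[...,1]>150)&(h[...,2]>60)).astype(np.uint8)
a,b=map(int,P(-.012,0,.053)); w=np.zeros_like(m); w[b-14:b+14,a-40:a+40]=m[b-14:b+14,a-40:a+40]
print([np.round(P(x,y,.053),1) for x in(-.024,0) for y in(-.022,.022)],P(0,0,.075),[P(0,y,.075) for y in (-.04,.04)])
for cc in np.unique(np.nonzero(w)[1])[::3]: q=np.nonzero(w[:,cc])[0]; print(int(cc),int(q.min()),int(q.max()),end=' | ')
g=cv2.cvtColor(im,cv2.COLOR_RGB2GRAY)
print()
for cc in range(a-21,a+25,7): print(cc,g[b-12:b+22,cc-1:cc+2].mean(1).astype(int), b-12)
print([np.round(P(x,0,.05),1) for x in (.02,.05)], im[int(P(.04,0,.05)[1]),a-12:a+14].mean(1).astype(int))
E
```

```text
[0.62945231 0.09306404 0.26149696] 26.325 [0.54819823 0.1104471  0.42758819]
[array([262.6, 116.5]), array([299.6, 116.5]), array([263., 137.]), array([299.3, 137. ])] [281.10071492 138.22901982] [array([246.04587757, 138.28875697]), array([316.16283966, 138.30282469])]
267 124 124 | 276 128 135 | 280 127 134 | 283 128 128 | 
260 [104 103 103 104 104 103 102 102 104 103 105 103 103 102 103 103 103 102
 101 102  92  68  50  46  49  54  52  54  54  55  57  65  79  87] 114
267 [103 101  93  85  78  77  71  60  59  69  73  70  60  58  68  73  70  60
  55  62  69  72  65  54  50  51  52  54  53  52  57  65  79  87] 114
274 [103 101  94  84  80  77  76  69  66  73  73  74  68  64  68  74  73  67
  63  69  74  72  66  57  50  50  54  54  54  54  56  68  78  87] 114
281 [103 101  94  86  80  77  79  79  80  78  79  78  77  77  78  76  77  77
  75  75  73  75  75  77  72  62  55  55  55  55  59  65  72  72] 114
288 [104 101  94  85  80  80  75  66  63  71  78  74  66  60  65  73  74  67
  57  62  71  75  66  57  52  52  53  55  53  55  59  65  79  88] 114
295 [164 161 145 117  91  80  77  69  67  71  78  75  68  65  67  74  75  68
  63  65  73  73  66  57  50  53  54  55  56  54  58  65  79  88] 114
302 [169 169 170 169 169 162 145 124 108 104 105 105 105 103 104 103 104 104
 103 103  93  71  52  48  49  53  54  53  53  55  58  65  78  88] 114
[array([281.1, 153.3]), array([281.1, 177.2])] [175 175 175 174 174 174 173 159 134 123 130 142 148 147 138 127 124 144
 166 173 175 175 175 176 174 174]
```

The overhead view settles it. The head's grooves run parallel to the strip with no yaw and no gap at the strip, and the shank shows behind the plate at column 281. I hand in.

```bash
python3 -c "
from plant import robot
print(robot.close_job())"
```

```text
the job is handed in; nothing more can be done
None
```

The bookend is lined up to within about 0.7 mm, the orange thumbscrew is through both holes with its head home against the strip and released, and the job was handed in at about 26 s; I did not re-check the loose things at the end, but no move went near them.

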